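Sort laminated bars by length with the slot gauge

ROBOT

A 6-joint arm with a two-finger parallel gripper is mounted at the origin on the work surface. World frame = base frame: x ahead of the robot, y to its left, z up, the work surface at z = 0. Lengths are in m, angles in degrees, forces in N, time in s.
With the tool pointing down it reaches from about 0.4 to 0.825 m from the base axis. Payload 7 kg.
Tool frame: the origin (TCP) lies on the front face of the gripper's body, between the roots of the fingers; the fingertips stand 66 mm ahead of it and the grasp point (between the pads) lies 47 mm ahead of it; z points along the fingers, y is the line along which they close (so a half turn about z gives the same grasp; the last joint's range is limited). The gripper opens to 88 mm and grips with 3 to 60 N. Pads are 19 mm wide; open, the fingers measure 130 mm over their backs; the gripper's body (78 mm by 193 mm) begins 47 mm behind the grasp point.
Start: joints at [-46.92, 20.546, 0.682, 0, -70.136, -16.507], TCP at [0.302, -0.604, 0.292] pointing down, gripper open.
Joint ranges: [-176.03, 176.03], [-82.01, 121.73], [-58.28, 71.71], [-173.87, 95.51], [-174.79, -0.11], [-173.66, 173.66]. Speed limits (degrees/s): [136.94, 136.94, 172.46, 180, 180, 180].

INTERFACE

Orientations are given as [roll, pitch, yaw] about the fixed x, y, z axes, in that order (R = Rz(yaw) Ry(pitch) Rx(roll)).
In Python, from plant import ctrl gives the robot as it stands.
- The arm moves only by the tool send_rows, never from a script. Its argument "deltas" is a list of rows, each a list of 2 entries, a list of its own where there are three numbers: the shift along the tool's x, y, z each as a share of 800 mm, from -1 to 1, then the turn about the tool's z as a share of 90 degrees, from -1 to 1. A call has exactly 5 rows; each row is the pose to reach, as a shift and turn from the pose commanded when the call began, along the tool's axes at that moment; what a row does not reach only later rows make up. A row lasts 1/12 s, in which the tool goes at most 41.7 mm and 7.16 degrees, less where a joint would pass 70% of its speed; a pose out of reach is approached as far as the arm can. A call with a number of a shift or a turn outside -1 to 1 is refused whole. A call with a gripper value outside its range is refused whole. "gripper" is the opening, from 0 (shut) to 1 (fully open), set as the call begins (left out, the last holds). The fingers move at their own pace and stop on an object; the grip force is fixed at half the most. Time passes only in rows, so rows that repeat a pose let the fingers close, or fill a call up. It gives the time, the measured TCP pose, the force, the opening and the grip force at its end, in the units of the state.
- ctrl.get_obs(): the state, without advancing time (a new reading comes with each control period).
- ctrl.snapshot(name): name is "side" or "top"; returns a dict with "color" (420x560x3 uint8, red, green, blue), "vertical_fov" (degrees; the focal length in pixels is half the picture's height over the tangent of half this angle, whatever the lens; pixels are square), "cx", "cy" (the principal point, pixels), "rvec" (rotation vector, rad) and "tvec" (3), from world to camera coordinates, as OpenCV has them. Camera axes: x right, y down, z forward; pixel columns grow to the right and rows downward; lengths in m; the calibration is good to about 2 mm. A picture is of the moment at which its call begins. There is no depth.
- ctrl.close_job(): hands the job in; it is judged then, once.
Trained networks look in a picture, given as the dict that the camera call returned (one of the last four; its "shot" number tells which), for a name from the list of things; names that differ only in an ending like _2 or _b are one class to them, and where a whole thing is asked for, a point or a joint stands for the part that bears it (a point fixed in the world has none). Each returns a list of dicts, best first, with "conf" (0 to 1); they miss things now and then, are a little off and sometimes report something else, mostly with a low value. They report only what shows in the picture. A call takes as long as a camera call. They do not tell look-alikes from the thing itself.
- ctrl.boxes_of(picture, thing): "xy" ([column, row] as shares, 0 to 1, of the picture: columns of its width, rows of its height, amid what is visible of it).
- ctrl.cut_out(picture, thing): "pixels" (420x560 bool, what is visible of it) and "xy" ([column, row] as shares, 0 to 1, of the picture: columns of its width, rows of its height, amid what is visible of it).
The state is a dict: "clock": time; "joint_pos": joint angles; "qvel": joint speeds; "tau": joint torques, N m; "tool_pos": TCP position; "orientation": TCP orientation; "force": force on the tool from outside, world axes, zero at the start; "moment": the same for the moment, N m; "opening": finger opening in m; "gripper_force": force on a finger pad.
Only numpy, scipy, OpenCV 4.12 (cv2) and the standard library are available. Lean on these libraries where they do the work, as an engineer would, in place of code of your own. Each camera call takes 0.05 s, during which the arm holds its last target. There are 200 camera calls.

TASK

Check the two laminated wooden bars lying on the bench in the slot gauge, one after the other: lower each bar lengthwise, level and centred, into the slot until it either drops to the slot's floor or rests on the end blocks, and pause there a moment. A bar that drops in is finished and goes flat on the floor of the tray's narrow compartment; one that stays up on the end blocks is too long and goes flat on the floor of the wide compartment; put the first bar away before checking the second. Leave the other things on the bench where they are.

Things in the scene. Friction and masses are not known exactly. Their poses are not given: they have to be found in the camera images.
- bar_a_mid (a point): centre (half-way up) of one of the two laminated wooden bars (dark-light-dark strips) to be checked, lying on the bench: square section 16 x 16 mm, and either 76 mm long (finished) or 88 mm long (over length); the poses do not say which, the gauge does. x runs along the bar, z up. About 13 to 28 g. Its centre is 8 mm above what it lies on.
- bar_b_mid (a point): centre (half-way up) of the other of the two laminated wooden bars (dark-light-dark strips) to be checked, lying on the bench: square section 16 x 16 mm, and either 76 mm long (finished) or 88 mm long (over length); the poses do not say which, the gauge does. x runs along the bar, z up. About 13 to 28 g. Its centre is 8 mm above what it lies on.
- bar_a: the same bar as bar_a_mid; origin at the centre of its underside, x along the bar
- bar_b: the same bar as bar_b_mid; origin at the centre of its underside, x along the bar
- gauge: the slot gauge, screwed to the bench: a plywood base 170 (x) x 70 (y) x 8 mm with two aluminium end blocks 44 (x) x 58 (y) x 10 mm standing on it, tops 18 mm above the bench, facing each other along x. A pocket 21 mm wide and 15.5 mm deep in each block takes the bar's end; pocket end to pocket end is 81 mm, along x. Between the blocks is an open gap of 50 mm along x, full width in y, for the fingers. Origin: centre of the base's underside, on the bench.
- gauge_slot (a point): middle of the gauge's slot, on its floor (top of the plywood base, 8 mm above the bench, 10 mm below the tops of the end blocks); x along the slot, y across it. A 76 mm bar drops onto this floor (its centre 8 mm above this point); an 88 mm bar stays on the end blocks (its centre 18 mm above this point).
- tray: open wooden tray, fixed on the bench, 150 (x) x 240 (y) x 28 mm, walls 6 mm, floor 5 mm thick; origin at the centre of its underside. One divider along x, 26 mm high (6 mm thick, at y = 18 to 24 mm), splits it: the narrow compartment inside is y = 24 to 114 mm, the wide one y = -114 to 18 mm; both are 138 mm long (x).
- tray_narrow (a point): centre of the narrow compartment's floor (5 mm above the bench), for bars that drop into the gauge; x along the compartment
- tray_wide (a point): centre of the wide compartment's floor (5 mm above the bench), for over-length bars; x along the compartment. An 88 mm over-length bar already lies along the outer wall (near y = -99 mm of the tray).
- bead: small round turned wooden bead, 23 mm across, 14 mm high; bystander, origin at its underside
- pendant: small dark carved wooden pendant, 54 x 18 x 9 mm; bystander, origin at its underside
- caliper: steel sliding caliper lying flat, 205 mm long, 8 mm high; bystander, origin at its underside
- file: flat hand file with a wooden handle, about 200 mm long, 16 mm high; bystander, origin at its underside
- block: striped wooden block, 50 x 50 x 45 mm; bystander, origin at its underside
- pliers: flat-nose pliers with black grips, 150 mm long, 12 mm high; bystander, origin at its underside
- glue: white glue bottle standing up, 56 mm wide, 150 mm high; bystander, origin at its underside
- sander_block: cork sanding block, 100 x 60 x 34 mm; bystander, origin at its underside
There are look-alikes about, which are no part of the job. What is shaped like the bar_b but red or white is not meant.

How it is judged (in metres and radians):
On the way, in this order (a step that is already met when the one before it is completed fails the run):
1. one bar is tried in the gauge: the finished bar down on the slot's floor (centred to 5 mm), or the over-length bar resting on the end blocks over the slot (centred to 10 mm) (((x of bar_a_mid in the frame of gauge_slot between -0.005 and 0.005 m and y of bar_a_mid in the frame of gauge_slot between -0.005 and 0.005 m and z of bar_a_mid in the frame of gauge_slot below 0.013 m and angle between the x axis of bar_a_mid and the x axis of gauge_slot, either way round below 0.12 rad) or (x of bar_b_mid in the frame of gauge_slot between -0.01 and 0.01 m and y of bar_b_mid in the frame of gauge_slot between -0.01 and 0.01 m and z of bar_b_mid in the frame of gauge_slot below 0.022 m and angle between the x axis of bar_b_mid and the x axis of gauge_slot, either way round below 0.15 rad and contact force between bar_b and gauge above 0.03 N))), for 0.2 s.
2. one bar lies on the floor of its right compartment (((x of bar_a_mid in the frame of tray between -0.066 and 0.066 m and y of bar_a_mid in the frame of tray between 0.026 and 0.112 m and z of bar_a_mid in the frame of tray below 0.018 m) or (x of bar_b_mid in the frame of tray between -0.066 and 0.066 m and y of bar_b_mid in the frame of tray between -0.112 and 0.016 m and z of bar_b_mid in the frame of tray below 0.018 m))), for 0.2 s.
3. with the first bar in its compartment, the other bar is tried in the gauge ((((x of bar_a_mid in the frame of tray between -0.066 and 0.066 m and y of bar_a_mid in the frame of tray between 0.026 and 0.112 m and z of bar_a_mid in the frame of tray below 0.018 m) and (x of bar_b_mid in the frame of gauge_slot between -0.01 and 0.01 m and y of bar_b_mid in the frame of gauge_slot between -0.01 and 0.01 m and z of bar_b_mid in the frame of gauge_slot below 0.022 m and angle between the x axis of bar_b_mid and the x axis of gauge_slot, either way round below 0.15 rad and contact force between bar_b and gauge above 0.03 N)) or ((x of bar_b_mid in the frame of tray between -0.066 and 0.066 m and y of bar_b_mid in the frame of tray between -0.112 and 0.016 m and z of bar_b_mid in the frame of tray below 0.018 m) and (x of bar_a_mid in the frame of gauge_slot between -0.005 and 0.005 m and y of bar_a_mid in the frame of gauge_slot between -0.005 and 0.005 m and z of bar_a_mid in the frame of gauge_slot below 0.013 m and angle between the x axis of bar_a_mid and the x axis of gauge_slot, either way round below 0.12 rad)))), for 0.2 s.
At the end, for the whole second after the job is handed in: The 76 mm bar lies flat on the floor of the tray's narrow compartment and the 88 mm bar flat on the floor of the wide one (centre inside the compartment and less than 18 mm above the bench), both released and at rest (x of bar_a_mid in the frame of tray between -0.066 and 0.066 m and y of bar_a_mid in the frame of tray between 0.026 and 0.112 m and z of each of bar_a_mid, bar_b_mid in the frame of tray below 0.018 m and x of bar_b_mid in the frame of tray between -0.066 and 0.066 m and y of bar_b_mid in the frame of tray between -0.112 and 0.016 m and linear speed of each of bar_a, bar_b below 0.02 m/s); the robot touches nothing.
It fails at once if another loose thing on the bench (bead, pendant, caliper, file, striped block, pliers, glue, sanding block) is moved by more than 30 mm (distance of any of bead, pendant, caliper, file, block, pliers, glue, sander_block from where it was at the start of the episode above 0.03 m).
It also fails if it takes over 64 s, if anything falls off the work surface, if the arm or the gripper's body presses on something with over 40 N, if the wrist force passes 120 N, or if a joint passes its speed limit or range.

## Working session

There is one attempt and no reset: what is moved stays moved. The work goes in short steps, Python scripts to look and compute and a tool call to move; the robot and the scene stay as the last step left them, time stands still between calls to the robot, and variables do not carry over. Pictures are saved under pics/ and viewed, at most 10 in all, crops included, and the job is handed in when it is done.

Besides the shell and the picture viewer there is one more tool, called after "Emit:" as a command line: name --argument value ..., lists and objects as JSON in quotes. send_rows: Moves the arm, as the interface text tells. Shift numbers are shares of 800 mm and turn numbers shares of 90 degrees, none past 1 either way. Its arguments: {"type":"object","properties":{"deltas":{"type":"array","items":{"type":"array"}},"gripper":{"type":"number"}},"required":["deltas"]}

```bash
mkdir -p pics; ls
cat > h.py <<'E'
import numpy as np, cv2, pickle
from plant import ctrl
def cam(s):
    f=210/np.tan(np.radians(s["vertical_fov"])/2)
    K=np.array([[f,0,s["cx"]],[0,f,s["cy"]],[0,0,1]])
    R=cv2.Rodrigues(np.array(s["rvec"],float))[0]; return K,R,np.array(s["tvec"],float).ravel()
def ray(s,uv,z):
    K,R,t=cam(s); uv=np.atleast_2d(np.array(uv,float))
    d=(R.T@np.linalg.inv(K)@np.c_[uv,np.ones(len(uv))].T).T; c=-R.T@t
    return c+d*((z-c[2])/d[:,2])[:,None]
def proj(s,P):
    K,R,t=cam(s); p=(K@((R@np.atleast_2d(P).T)+t[:,None])).T; return p[:,:2]/p[:,2:]
E
python3 - <<'E'
from h import *
S={}
for n in("top","side"):
    s=ctrl.snapshot(n);S[n]=s
    cv2.imwrite(f"pics/{n}0.png",cv2.resize(s["color"][:,:,::-1],(784,588),interpolation=cv2.INTER_CUBIC))
    K,R,t=cam(s);print(n,{k:v for k,v in s.items() if k!="color"},"c",-R.T@t)
    for th in("bar_a","gauge","tray"):
        for b in ctrl.boxes_of(s,th): print(th,b["conf"],np.array(b["xy"])*[560,420],ray(s,np.array(b["xy"])*[560,420],.012)[0])
print(ctrl.get_obs())
E
```

```text
pics
top {'vertical_fov': 45.95166485411056, 'cx': 281.55636440459404, 'cy': 209.69016377562835, 'rvec': array([ 2.15356563, -2.15421873,  0.14358555]), 'tvec': array([-0.00616527,  0.51483377,  1.68792832]), 'shot': 1} c [ 0.28863075 -0.00390894  1.74093964]
bar_a 0.66 [285.992 180.096] [ 0.62369604 -0.02213743  0.012     ]
bar_a 0.63 [309.904 198.786] [ 0.55656879 -0.10648376  0.012     ]
bar_a 0.55 [283.696 223.02 ] [ 0.47056277 -0.01384112  0.012     ]
bar_a 0.47 [232.68  135.114] [0.78802448 0.16912156 0.012     ]
gauge 0.57 [354.984 204.582] [ 0.53586022 -0.26531552  0.012     ]
side {'vertical_fov': 56.01723538839423, 'cx': 285.72519115468805, 'cy': 210.60916750422217, 'rvec': array([ 0.48016874, -2.6576912 ,  1.27531549]), 'tvec': array([0.50807584, 0.16783726, 1.0132421 ]), 'shot': 2} c [0.23517279 0.81984354 0.76519298]
bar_a 0.71 [255.08 214.41] [ 0.64492304 -0.01038412  0.012     ]
bar_a 0.56 [182.112 242.088] [0.78527199 0.17141498 0.012     ]
bar_a 0.53 [311.192 225.414] [ 0.47113074 -0.02113917  0.012     ]
bar_a 0.53 [342.384 246.204] [0.36464877 0.03203195 0.012     
[... 369 characters left out ...]
  -0.24169375  0.012     ]
{'clock': 0.4, 'joint_pos': array([-4.69185803e+01,  2.05539187e+01,  6.76267678e-01, -3.06767142e-03,
       -7.01370245e+01, -1.65077478e+01]), 'qvel': array([ 0.07336379, -0.0618409 ,  0.05430693,  0.03635553,  0.00483824,
       -0.02347688]), 'tau': array([ 1.32480727e-03, -5.81676006e+01,  2.92924315e+01,  6.99352250e+00,
        1.08486004e-02, -4.60490901e-05]), 'tool_pos': array([ 0.30192428, -0.6036348 ,  0.29202291]), 'orientation': array([ 1.79985110e+02, -1.40397064e-03, -1.53427371e+02]), 'force': array([0.90253079, 0.31308619, 0.25184373]), 'moment': array([ 0.0011633 , -0.05416775,  0.00290484]), 'gripper_force': 0.0, 'opening': 0.08757747465809441}
```

View pics/top0.png

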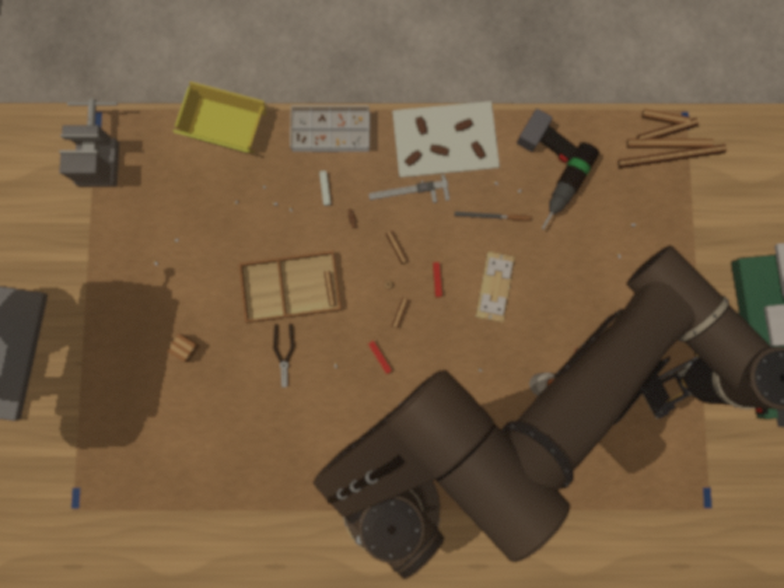

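View pics/side0.png

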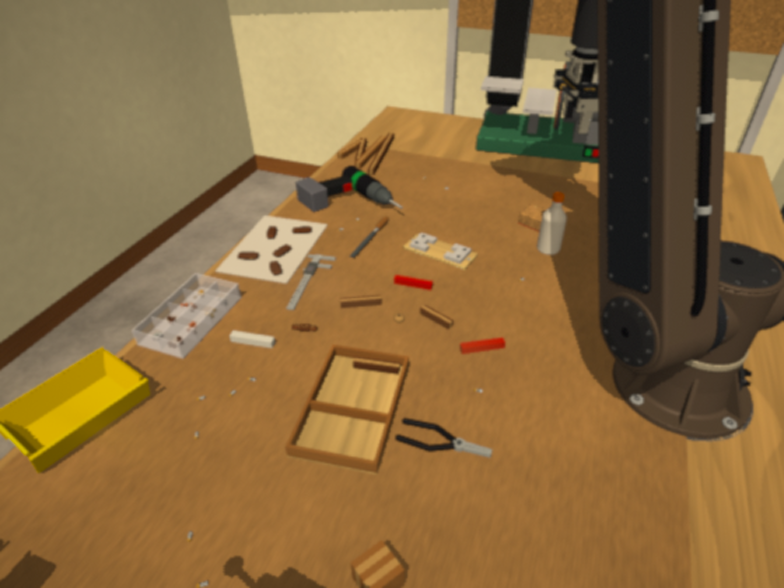

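The top view shows the two laminated bars at about (397,247) and (400,313) in the 784x588 picture. The look-alikes are red at (437,280) and (380,357), white at (325,188), and one bar already in the tray at (330,288). The gauge is at (495,286). I'll confirm this in an enlarged crop and measure.

Run:
```python
from h import *
S={n:ctrl.snapshot(n) for n in("top","side")}
pickle.dump(S,open("S0.pkl","wb"))
t=S["top"]["color"][160:245,262:382,::-1]; s=S["side"]["color"][160:240,235:347,::-1]
a=cv2.resize(t,(780,552),interpolation=cv2.INTER_CUBIC)
b=cv2.resize(s,(784,560),interpolation=cv2.INTER_CUBIC)
cv2.imwrite("pics/ct.png",a);cv2.imwrite("pics/cs.png",b)
for n in S:
  for th in("bar_a","gauge","tray"):
    for c in ctrl.cut_out(S[n],th):
      m=c["pixels"].astype(np.uint8); ys,xs=np.nonzero(m)
      z=.016 if th=="bar_a" else .012
      P=ray(S[n],np.c_[xs,ys],z)[:,:2]; r=cv2.minAreaRect((P*1000).astype(np.float32))
      print(n,th,c["conf"],len(xs),np.round([xs.mean(),ys.mean()],1),"mean",np.round(P.mean(0),4),"rect",np.round(r[0],1),np.round(r[1],1),round(r[2],1))
```

```text
top bar_a 0.64 83 [270.5 254.1] mean [0.3616 0.032 ] rect [361.2  31.9] [80.9 11.9] 31.1
top bar_a 0.59 85 [283.1 177.1] mean [ 0.6338 -0.0119] rect [636.7 -11.1] [81.9 14.3] 26.2
top bar_a 0.55 82 [285.  223.1] mean [ 0.4699 -0.0183] rect [470.4 -18.1] [15.  69.1] 70.0
top bar_a 0.53 85 [231.7 135.1] mean [0.787  0.1721] rect [789.4 171.7] [86.6 15. ] 7.3
top bar_a 0.22 293 [290.  135.3] mean [ 0.7863 -0.0369] rect [788.3 -40.6] [ 33.9 197.3] 7.3
top gauge 0.67 968 [353.4 204.3] mean [ 0.5369 -0.2596] rect [ 537.8 -260.1] [ 72.4 172. ] 79.0
top tray 0.78 2858 [205.4 204.3] mean [0.5372 0.262 ] rect [537.5 258. ] [154.5 243.7] 7.9
side bar_a 0.82 250 [343.8 246.3] mean [0.3602 0.035 ] rect [359.9  34.7] [91.5 30. ] 31.2
side bar_a 0.78 206 [294.3 201.3] mean [ 0.5544 -0.1082] rect [ 554.7 -108.2] [92.1 38.1] 4.0
side bar_a 0.59 273 [178.8 241.8] mean [0.7916 0.1772] rect [791.3 177. ] [93.9 36.2] 10.4
side bar_a 0.51 153 [311.2 226.2] mean [ 0.469  -0.0135] rect [470.6 -13.9] [26.5 77.9] 67.8
side bar_a 0.5 212 [256.8 214.9] mean [ 0.637  -0.0056] rect [636.2  -6.1] [85. 35.] 27.0
side gauge 0.9 642 [313.4 178.4] mean [ 0.5389 -0.257 ] rect [ 537.2 -260.1] [ 87.1 171.6] 80.4
side tray 0.7 5324 [248.5 293.5] mean [0.5379 0.2675] rect [541.9 248.2] [163.5 275.5] 8.1
```

View pics/ct.png

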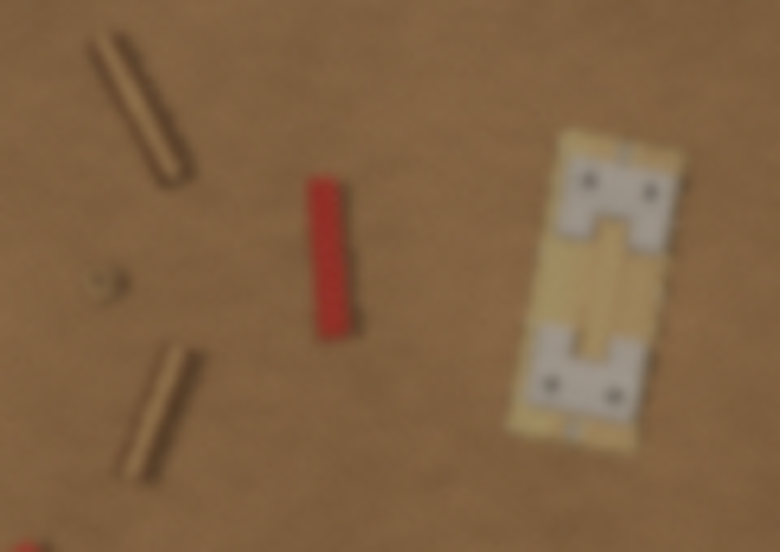

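View pics/cs.png

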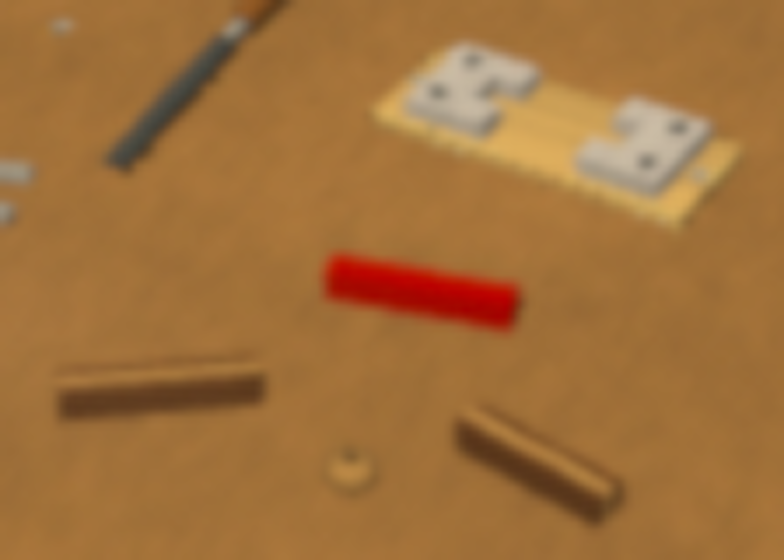

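The crops confirm two dark-light-dark bars: the far one at (140,110) in the top crop, apparently the longer, and the near one at (160,412), shorter. The red bar between them is the look-alike. Next is a sub-pixel model fit of the gauge and bars in both views.

```bash
cat > fit.py <<'E'
from h import *
from scipy.optimize import minimize
from scipy.spatial import ConvexHull
def box(x0,x1,y0,y1,z0,z1,lab):
    return (np.array([[x,y,z] for x in(x0,x1) for y in(y0,y1) for z in(z0,z1)])/1000.,lab)
GA=[box(-85,85,-35,35,0,8,1)]
for s in(1,-1):
    GA.append(box(*sorted((s*40.5,s*69)),-29,29,8,18,3))
    for q in(1,-1): GA.append(box(*sorted((s*25,s*40.5)),*sorted((q*10.5,q*29)),8,18,3))
def BAR(L): return [box(-L/2,L/2,-8,8,0,16,1)]
# labels: lab = sides, lab+1 = top ; bar: extra label 3 light strip
def render(s,model,p,sh,z0,win,strip,k=6):
    u0,u1,v0,v1=win; H,W=(v1-v0)*k,(u1-u0)*k
    c,sn=np.cos(p[2]),np.sin(p[2]); Rz=np.array([[c,-sn,0],[sn,c,0],[0,0,1]])
    T=lambda V:V@Rz.T+[p[0],p[1],z0]
    L=np.zeros((H,W),np.uint8)
    def fill(P,lab):
        q=(proj(s,P)-[u0,v0]+.5)*k-.5
        h=cv2.convexHull(np.round(q*16).astype(np.int32)); cv2.fillConvexPoly(L,h,int(lab),shift=4)
    NS=9
    for V,_ in model:
        Q=T(V); Q=Q.copy(); h=(Q[:,2]-z0); Q[:,:2]+=h[:,None]*sh; Q[:,2]=z0; fill(Q,NS)
    for V,lab in model: fill(T(V),lab)
    for V,lab in model: fill(T(V[V[:,2]==V[:,2].max()]),lab+1)
    if strip:
        V=model[0][0].copy();V=V[V[:,2]>.01];V[:,1]*=strip;fill(T(V),3)
    out=[]
    for l in np.unique(L):
        m=cv2.resize((L==l).astype(np.float32),(u1-u0,v1-v0),interpolation=cv2.INTER_AREA)
        out.append(cv2.GaussianBlur(m,(0,0),.6).ravel())
    return np.array(out).T
def fit(s,model,p0,z0=0,strip=0,sh0=(0,-.3),r=None,pad=6):
    zt=max(V[:,2].max() for V,_ in model)
    c,sn=np.cos(p0[2]),np.sin(p0[2])
    A=np.vstack([V for V,_ in model]); A=np.c_[A[:,0]*c-A[:,1]*sn+p0[0],A[:,0]*sn+A[:,1]*c+p0[1],A[:,2]+z0]
    q=proj(s,A); win=(int(q[:,0].min())-pad,int(q[:,0].max())+pad,int(q[:,1].min())-pad,int(q[:,1].max())+pad)
    I=s["color"][win[2]:win[3],win[0]:win[1]].reshape(-1,3).astype(float)
    sc=np.array([.003,.003,.03,.2,.2]); b=np.r_[p0,sh0]
    def cost(d):
        v=b+d*sc; M=render(s,model,v[:3],v[3:5],z0,win,strip)
        C=np.linalg.lstsq(M,I,rcond=None)[0]; return ((M@C-I)**2).mean()
    best=min((minimize(cost,x0,method="Nelder-Mead",options=dict(initial_simplex=np.vstack([x0,x0+np.eye(5)*1.5]),xatol=.02,fatol=.01,maxiter=400)) for x0 in(np.zeros(5),np.array([1,-1,-1,1,1.]))),key=lambda r:r.fun)
    v=b+best.x*sc; return v,best.fun
E
cat > m1.py <<'E'
from fit import *
S=pickle.load(open("S0.pkl","rb"))
for n in S:
    s=S[n]
    v,c=fit(s,GA,[.5375,-.26,np.radians(-10)]); print(n,"gauge",np.round(v[:2]*1000,1),round(np.degrees(v[2]),2),v[3:].round(2),round(c,1))
    for nm,p in(("far",[.635,-.0105,np.radians(26)]),("near",[.470,-.0165,np.radians(-20)])):
        for L in(76,88):
            v,c=fit(s,BAR(L),p,strip=.4); print(n,nm,L,np.round(v[:2]*1000,1),round(np.degrees(v[2]),2),v[3:].round(2),round(c,1))
E
time python3 m1.py
```

```text
top gauge [ 538. -260.] -11.17 [ 0.2  -0.34] 14.9
top far 76 [633.4 -12.7] 27.32 [ 0.45 -0.31] 8.0
top far 88 [637.7 -10.4] 27.44 [ 0.08 -0.47] 3.7
top near 76 [471.2 -19. ] -21.05 [-0.02 -0.54] 3.3
top near 88 [473.  -19.5] -21.32 [-0.18 -0.47] 7.9
side gauge [ 539.7 -265.5] -11.13 [-0.35  0.04] 82.1
side far 76 [634.  -18.3] 27.52 [0.77 0.22] 5.8
side far 88 [639.3 -15.2] 28.08 [-0.07  0.04] 4.5
side near 76 [471.7 -23.7] -20.83 [0.52 0.06] 5.4
side near 88 [475.2 -25.2] -21.22 [ 0.57 -0.02] 19.6
real	0m2.132s
user	0m2.968s
sys	0m0.079s
```

```bash
cat > d.py <<'E'
import sys
from h import *
def go(x,y,z,yaw):
    o=ctrl.get_obs(); p=np.array(o["tool_pos"]); r=o["orientation"]; w=np.radians(r[2])
    T=np.array([[np.cos(w),np.sin(w),0],[np.sin(w),-np.cos(w),0],[0,0,-1]])
    d=T.T@(np.array([x,y,z])-p)
    a=-((yaw-r[2]+90)%180-90)
    print("t",round(o["clock"],2),"pos",p.round(4),np.round(r,2),"F",np.round(o["force"],1),"op",round(o["opening"],4),"gf",o["gripper_force"])
    print("shift",(d/.8).round(4),"turn",round(a/90,4),"mm",(d*1000).round(1),"deg",round(a,2))
if __name__=="__main__": go(*map(float,sys.argv[1:5]))
E
python3 d.py .4715 -.021 .2 -20.9
```

```text
t 0.8 pos [ 0.3019 -0.6037  0.2922] [-180.      0.   -153.43] F [-0.5  0.1  0.3] op 0.0876 gf 0.0
shift [-0.5154  0.5566  0.1152] turn 0.5275 mm [-412.3  445.3   92.2] deg 47.47
```

Emit:
send_rows --deltas '[[[-0.515, 0.556, 0.09], 0.527], [[-0.515, 0.556, 0.09], 0.527], [[-0.515, 0.556, 0.09], 0.527], [[-0.515, 0.556, 0.09], 0.527], [[-0.515, 0.556, 0.09], 0.527]]' --gripper 0.6

```text
clock: 1.22
tool_pos: [0.3576, -0.4123, 0.2686]
orientation: [-180.0, 0.0, 172.0]
force: [1.6, -0.8, 0.2]
opening: 0.0598
gripper_force: 0.0
```

```bash
python3 d.py .4715 -.021 .15 -20.9
```

```text
t 1.22 pos [ 0.3576 -0.4123  0.2686] [-1.7999e+02  2.0000e-02  1.7204e+02] F [ 1.6 -0.8  0.2] op 0.0598 gf 0.0
shift [-0.0732  0.5042  0.1483] turn 0.1438 mm [-58.6 403.3 118.6] deg 12.94
```

Emit:
send_rows --deltas '[[[-0.07, 0.5, 0.1], 0.142], [[-0.07, 0.5, 0.1], 0.142], [[-0.07, 0.5, 0.1], 0.142], [[-0.07, 0.5, 0.1], 0.142], [[-0.07, 0.5, 0.1], 0.142]]'

```text
clock: 1.63
tool_pos: [0.4109, -0.222, 0.2298]
orientation: [180.0, 0.1, 159.6]
force: [1.4, -0.9, -0.4]
opening: 0.0526
gripper_force: 0.0
```

```bash
python3 d.py .4715 -.021 .11 -20.9
```

```text
t 1.63 pos [ 0.4109 -0.222   0.2298] [1.7998e+02 7.0000e-02 1.5959e+02] F [ 1.4 -0.9 -0.4] op 0.0526 gf 0.0
shift [0.0167 0.2619 0.1497] turn 0.0055 mm [ 13.3 209.5 119.8] deg 0.49
```

Emit:
send_rows --deltas '[[[0.016, 0.255, 0.145], 0.003], [[0.016, 0.255, 0.145], 0.003], [[0.016, 0.255, 0.145], 0.003], [[0.016, 0.255, 0.145], 0.003], [[0.016, 0.255, 0.145], 0.003]]'

```text
clock: 2.05
tool_pos: [0.4635, -0.0485, 0.1266]
orientation: [179.9, 0.1, 159.4]
force: [1.1, -0.1, -0.2]
opening: 0.0522
gripper_force: 0.0
```

```bash
python3 d.py .4715 -.021 .069 -20.9
```

```text
t 2.05 pos [ 0.4635 -0.0485  0.1266] [1.7995e+02 8.0000e-02 1.5936e+02] F [ 1.1 -0.1 -0.2] op 0.0522 gf 0.0
shift [0.0028 0.0356 0.072 ] turn 0.0029 mm [ 2.2 28.5 57.6] deg 0.26
```

Emit:
send_rows --deltas '[[[0.002, 0.026, 0.0], 0], [[0.002, 0.026, 0.0], 0], [[0.002, 0.026, 0.03], 0], [[0.002, 0.026, 0.03], 0], [[0.002, 0.026, 0.03], 0]]'

```text
clock: 2.47
tool_pos: [0.4682, -0.0307, 0.1025]
orientation: [-179.9, -0.1, 159.3]
force: [-0.4, 0.0, 0.1]
opening: 0.0523
gripper_force: 0.0
```

```bash
python3 d.py .4715 -.021 .0685 -20.9
```

```text
t 2.47 pos [ 0.4682 -0.0307  0.1025] [-1.7991e+02 -1.1000e-01  1.5934e+02] F [-0.4  0.   0.1] op 0.0523 gf 0.0
shift [0.0005 0.0128 0.0425] turn 0.0026 mm [ 0.4 10.2 34. ] deg 0.24
```

Emit:
send_rows --deltas '[[[0.0005, 0.0128, 0.0], 0.003], [[0.0005, 0.0128, 0.04], 0.003], [[0.0005, 0.0128, 0.0425], 0.003], [[0.0005, 0.0128, 0.0425], 0.003], [[0.0005, 0.0128, 0.0425], 0.003]]'

```text
clock: 2.88
tool_pos: [0.4726, -0.0206, 0.0698]
orientation: [-180.0, 0.0, 159.1]
force: [0.5, -0.4, 0.9]
opening: 0.0527
gripper_force: 0.0
```

Emit:
send_rows --deltas '[[[0, 0, 0], 0], [[0, 0, 0], 0], [[0, 0, 0], 0], [[0, 0, 0], 0], [[0, 0, 0], 0]]' --gripper 0

```text
clock: 3.3
tool_pos: [0.4724, -0.0206, 0.0693]
orientation: [180.0, 0.0, 159.1]
force: [0.1, 1.4, -0.9]
opening: 0.0246
gripper_force: 0.0
```

```bash
python3 d.py .4715 -.021 .0685 -20.9
```

```text
t 3.3 pos [ 0.4724 -0.0206  0.0693] [1.7997e+02 3.0000e-02 1.5906e+02] F [ 0.1  1.4 -0.9] op 0.0246 gf 0.0
shift [ 0.0008 -0.0009  0.0009] turn -0.0004 mm [ 0.7 -0.7  0.8] deg -0.04
```

Finish closing, then reopen and lift. The bar is then centred at a known pose, which calibrates the cameras.

Emit:
send_rows --deltas '[[[0, 0, 0], 0], [[0, 0, 0], 0], [[0, 0, 0], 0], [[0, 0, 0], 0], [[0, 0, 0], 0]]' --gripper 0

```text
clock: 3.72
tool_pos: [0.4723, -0.0206, 0.069]
orientation: [-180.0, 0.0, 159.1]
force: [-0.9, -0.0, 5.2]
opening: 0.0156
gripper_force: 30.0
```

Emit:
send_rows --deltas '[[[0, 0, 0], 0], [[0, 0, 0], 0], [[0, 0, 0], 0], [[0, 0, 0], 0], [[0, 0, -0.06], 0]]' --gripper 0.5

```text
clock: 4.13
tool_pos: [0.4683, -0.0217, 0.1041]
orientation: [-179.5, -0.6, 159.0]
force: [0.6, 1.6, -1.2]
opening: 0.0418
gripper_force: 0.0
```

Emit:
send_rows --deltas '[[[0, 0, -0.1], 0], [[0, 0, -0.16], 0], [[0, 0, -0.16], 0], [[0, 0, -0.16], 0], [[0, 0, -0.16], 0]]'

```text
clock: 4.55
tool_pos: [0.4735, -0.0202, 0.2416]
orientation: [179.8, 0.3, 159.1]
force: [0.1, 0.6, -1.4]
opening: 0.0441
gripper_force: 0.0
```

```bash
python3 d.py .4725 -.0207 .0685 -20.9
python3 - <<'E'
from fit import *
s=ctrl.snapshot("side"); pickle.dump(s,open("S1.pkl","wb"))
cv2.imwrite("pics/s1.png",cv2.resize(s["color"][:,:,::-1][130:290,210:400],(760,600)))
v,c=fit(s,BAR(76),[.4717,-.0237,np.radians(-20.8)],strip=.4);print(np.round(v[:2]*1000,1),np.degrees(v[2]),c)
v,c=fit(s,GA,[.5397,-.2655,np.radians(-11.1)]);print(np.round(v[:2]*1000,1),np.degrees(v[2]),c)
E
```

```text
t 4.55 pos [ 0.4735 -0.0202  0.2416] [179.76   0.29 159.08] F [ 0.1  0.6 -1.4] op 0.0441 gf 0.0
shift [ 0.001  -0.0011  0.2164] turn -0.0002 mm [  0.8  -0.9 173.1] deg -0.02
[471.6 -24.5] -21.218160630360366 221.23006680084052
[ 609.3 -207.7] -29.773549563849198 592.4721746453237
```

View pics/s1.png

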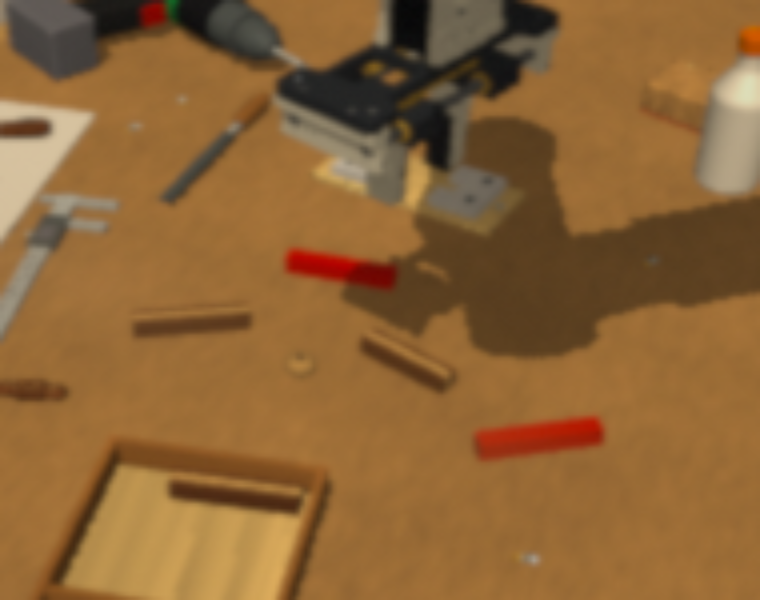

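Emit:
send_rows --deltas '[[[0.001, -0.001, 0.05], 0], [[0.001, -0.001, 0.1], 0], [[0.001, -0.001, 0.15], 0], [[0.001, -0.001, 0.2], 0], [[0.001, -0.001, 0.2], 0]]'

```text
clock: 5.02
tool_pos: [0.4657, -0.0229, 0.0707]
orientation: [-179.5, -0.7, 159.0]
force: [-1.6, -1.1, -0.8]
opening: 0.0436
gripper_force: 0.0
```

```bash
python3 d.py .4723 -.0206 .0685 -20.9
```

```text
t 5.02 pos [ 0.4657 -0.0229  0.0707] [-179.45   -0.7   158.96] F [-1.6 -1.1 -0.8] op 0.0436 gf 0.0
shift [-0.0067  0.0056  0.0028] turn -0.0015 mm [-5.4  4.5  2.2] deg -0.14
```

Emit:
send_rows --deltas '[[[0, 0, 0], 0], [[0, 0, 0], 0], [[0, 0, 0], 0], [[0, 0, 0], 0], [[0, 0, 0], 0]]'

```text
clock: 5.43
tool_pos: [0.4721, -0.0207, 0.0805]
orientation: [179.8, 0.2, 159.1]
force: [0.1, -0.5, 0.1]
opening: 0.0437
gripper_force: 0.0
```

```bash
python3 d.py .4723 -.0206 .0685 -20.9
```

```text
t 5.43 pos [ 0.4721 -0.0207  0.0805] [1.7985e+02 1.7000e-01 1.5908e+02] F [ 0.1 -0.5  0.1] op 0.0437 gf 0.0
shift [-0.0001  0.0002  0.015 ] turn -0.0003 mm [-0.1  0.2 12. ] deg -0.02
```

Emit:
send_rows --deltas '[[[0, 0, 0.004], 0], [[0, 0, 0.008], 0], [[0, 0, 0.012], 0], [[0, 0, 0.0145], 0], [[0, 0, 0.0145], 0]]'

```text
clock: 5.85
tool_pos: [0.4708, -0.0212, 0.0663]
orientation: [-180.0, -0.1, 159.1]
force: [0.9, -0.8, 1.0]
opening: 0.0438
gripper_force: 0.0
```

Emit:
send_rows --deltas '[[[0, 0, 0], 0], [[0, 0, 0], 0], [[0, 0, 0], 0], [[0, 0, 0], 0], [[0, 0, 0], 0]]' --gripper 0

```text
clock: 6.27
tool_pos: [0.4712, -0.0211, 0.067]
orientation: [180.0, 0.0, 159.1]
force: [0.2, 1.0, 0.3]
opening: 0.0163
gripper_force: 0.0
```

Emit:
send_rows --deltas '[[[0, 0, 0], 0], [[0, 0, 0], 0], [[0, 0, 0], 0], [[0, 0, -0.02], 0], [[0, 0, -0.05], 0]]'

```text
clock: 6.68
tool_pos: [0.4697, -0.0215, 0.1056]
orientation: [-179.8, -0.2, 159.0]
force: [1.1, 0.2, 0.5]
opening: 0.0156
gripper_force: 30.0
```

```bash
python3 d.py .5397 -.2614 .13 -11.15
```

```text
t 6.68 pos [ 0.4697 -0.0215  0.1056] [-179.82   -0.22  159.05] F [1.1 0.2 0.5] op 0.0156 gf 30.00002682209015
shift [-0.1889 -0.2487 -0.0306] turn -0.1089 mm [-151.2 -199.   -24.4] deg -9.8
```

Emit:
send_rows --deltas '[[[-0.03, -0.04, -0.02], -0.05], [[-0.065, -0.085, -0.03], -0.1], [[-0.1, -0.13, -0.03], -0.11], [[-0.13, -0.175, -0.03], -0.11], [[-0.16, -0.212, -0.03], -0.11]]'

```text
clock: 7.1
tool_pos: [0.528, -0.2195, 0.1314]
orientation: [180.0, 0.0, 169.0]
force: [1.3, 1.5, -0.4]
opening: 0.0159
gripper_force: 30.0
```

Emit:
send_rows --deltas '[[[-0.015, -0.02, 0], 0], [[-0.025, -0.03, 0], 0], [[-0.025, -0.03, 0], 0], [[-0.025, -0.03, 0], 0], [[-0.025, -0.03, 0], 0]]'

```text
clock: 7.52
tool_pos: [0.5423, -0.2441, 0.1307]
orientation: [180.0, -0.0, 169.0]
force: [0.3, -1.1, 0.7]
opening: 0.0157
gripper_force: 30.0
```

```bash
python3 d.py .5387 -.2612 .11 -11.15
```

```text
t 7.52 pos [ 0.5423 -0.2441  0.1307] [ 1.7999e+02 -5.0000e-02  1.6900e+02] F [ 0.3 -1.1  0.7] op 0.0157 gf 30.000024139881134
shift [ 0.0004 -0.0219  0.0259] turn 0.0016 mm [  0.3 -17.5  20.7] deg 0.15
```

Emit:
send_rows --deltas '[[[0.0004, -0.011, 0.01], 0.002], [[0.0004, -0.022, 0.02], 0.002], [[0.0004, -0.022, 0.026], 0.002], [[0.0004, -0.022, 0.026], 0.002], [[0.0004, -0.022, 0.026], 0.002]]'

```text
clock: 7.93
tool_pos: [0.5388, -0.2621, 0.1095]
orientation: [-180.0, -0.1, 168.8]
force: [0.4, -0.2, 0.0]
opening: 0.0155
gripper_force: 30.0
```

```bash
python3 d.py .5387 -.2612 .09 -11.15
python3 - <<'E'
from h import *
s=ctrl.snapshot("side")
cv2.imwrite("pics/s2.png",cv2.resize(s["color"][:,:,::-1][130:220,250:370],(800,600),interpolation=cv2.INTER_CUBIC))
E
```

```text
t 7.93 pos [ 0.5388 -0.2621  0.1095] [-1.8000e+02 -7.0000e-02  1.6879e+02] F [ 0.4 -0.2  0. ] op 0.0155 gf 30.000008940696716
shift [0.0003 0.0011 0.0244] turn -0.0007 mm [ 0.3  0.9 19.5] deg -0.06
```

View pics/s2.png

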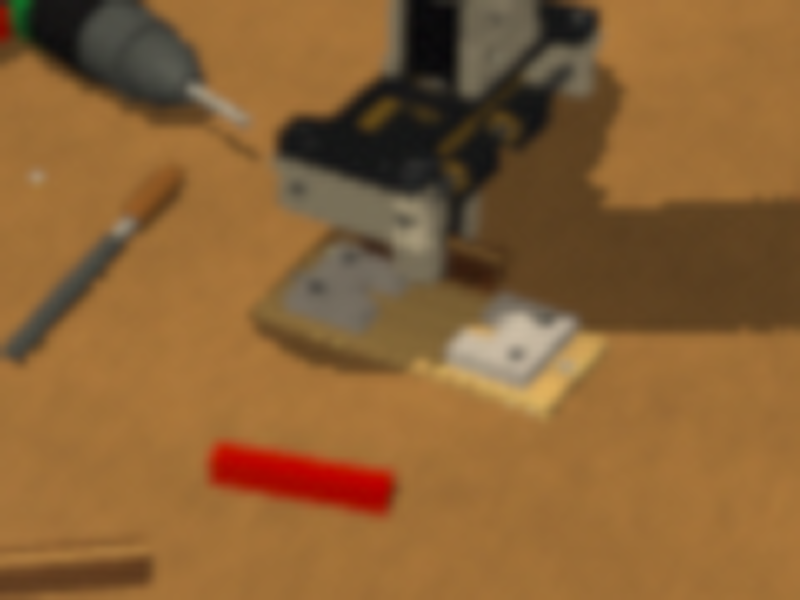

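The bar is held level over the gauge, its right end visible at (505,268) in the crop. Now I lower it.

Emit:
send_rows --deltas '[[[0.0003, 0.0011, 0.008], 0], [[0.0003, 0.0011, 0.015], 0], [[0.0003, 0.0011, 0.022], 0], [[0.0003, 0.0011, 0.027], 0], [[0.0003, 0.0011, 0.027], 0]]'

```text
clock: 8.4
tool_pos: [0.5385, -0.2611, 0.0872]
orientation: [180.0, -0.1, 168.8]
force: [-0.9, -0.4, 0.1]
opening: 0.016
gripper_force: 30.0
```

```bash
python3 d.py .5387 -.2612 .0755 -11.15
```

```text
t 8.4 pos [ 0.5385 -0.2611  0.0872] [ 1.8000e+02 -1.1000e-01  1.6878e+02] F [-0.9 -0.4  0.1] op 0.016 gf 30.00005453824997
shift [-0.0003 -0.      0.0146] turn -0.0007 mm [-0.2 -0.  11.7] deg -0.07
```

Emit:
send_rows --deltas '[[[0, 0, 0.003], 0], [[0, 0, 0.006], 0], [[0, 0, 0.009], 0], [[0, 0, 0.012], 0], [[0, 0, 0.0135], 0]]'

```text
clock: 8.82
tool_pos: [0.539, -0.2613, 0.0774]
orientation: [180.0, -0.0, 168.8]
force: [-0.0, -0.6, -0.8]
opening: 0.0155
gripper_force: 30.0
```

```bash
python3 d.py .5387 -.2612 .0755 -11.15
```

```text
t 8.82 pos [ 0.539  -0.2613  0.0774] [ 1.8000e+02 -1.0000e-02  1.6879e+02] F [-0.  -0.6 -0.8] op 0.0155 gf 29.99986320734024
shift [0.0005 0.0001 0.0024] turn -0.0007 mm [0.4 0.1 1.9] deg -0.06
```

Emit:
send_rows --deltas '[[[0, 0, 0.001], 0], [[0, 0, 0.0025], 0], [[0, 0, 0.0025], 0], [[0, 0, 0.0025], 0], [[0, 0, 0.0025], 0]]'

```text
clock: 9.23
tool_pos: [0.5392, -0.2613, 0.0758]
orientation: [180.0, 0.0, 168.8]
force: [0.8, -0.1, 1.5]
opening: 0.0157
gripper_force: 30.0
```

```bash
python3 d.py .5387 -.2612 .12 -11.15
python3 - <<'E'
from fit import *
# tray fit: top picture S0; inner structure boxes, labels: outer walls via boxes; floor first
S=pickle.load(open("S0.pkl","rb"))
TR=[box(-75,75,-120,120,0,5,1)]+[box(*b,0,h,3) for *b,h in((-75,75,114,120,28),(-75,75,-120,-114,28),(-75,-69,-120,120,28),(69,75,-120,120,28),(-69,69,18,24,26))]
for n in S:
    v,c=fit(S[n],TR,[.538,.258,np.radians(8)]);print(n,np.round(v[:2]*1000,1),np.degrees(v[2]),c)
    p=v
    c,s_=np.cos(v[2]),np.sin(v[2])
    for y in(.069,-.035): print(y,np.round(v[:2]+[-s_*y,c*y],4))
E
```

```text
t 9.23 pos [ 0.5392 -0.2613  0.0758] [1.8000e+02 1.0000e-02 1.6879e+02] F [ 0.8 -0.1  1.5] op 0.0157 gf 29.99997854232788
shift [ 0.0007  0.0001 -0.0552] turn -0.0006 mm [  0.5   0.  -44.2] deg -0.06
top [532.4 250.3] 8.02502218715035 97.0756715442375
0.069 [0.5228 0.3187]
-0.035 [0.5373 0.2157]
side [529.9 261.9] 7.772424627310054 326.79232684767214
0.069 [0.5206 0.3303]
-0.035 [0.5346 0.2272]
```

Emit:
send_rows --deltas '[[[0, 0, 0], 0], [[0, 0, 0], 0], [[0, 0, -0.015], 0], [[0, 0, -0.04], 0], [[0, 0, -0.075], 0]]'

```text
clock: 9.65
tool_pos: [0.5378, -0.2611, 0.1344]
orientation: [180.0, -0.3, 168.8]
force: [-0.8, -0.3, -0.7]
opening: 0.0155
gripper_force: 30.0
```

```bash
python3 d.py .5254 .3243 .14 8
```

```text
t 9.65 pos [ 0.5378 -0.2611  0.1344] [179.99  -0.25 168.77] F [-0.8 -0.3 -0.7] op 0.0155 gf 30.000075101852417
shift [ 0.1577  0.7147 -0.007 ] turn -0.2137 mm [126.2 571.7  -5.6] deg -19.23
```

Emit:
send_rows --deltas '[[[0.006, 0.025, -0.005], -0.03], [[0.015, 0.065, -0.007], -0.08], [[0.025, 0.113, -0.007], -0.12], [[0.036, 0.162, -0.007], -0.16], [[0.047, 0.211, -0.007], -0.213]]'

```text
clock: 10.07
tool_pos: [0.5348, -0.0871, 0.1416]
orientation: [180.0, 0.0, -171.9]
force: [1.1, 0.2, -0.6]
opening: 0.016
gripper_force: 30.0
```

```bash
python3 d.py .5254 .3243 .14 8
```

```text
t 10.07 pos [ 0.5348 -0.0871  0.1416] [ 1.8000e+02  4.0000e-02 -1.7193e+02] F [ 1.1  0.2 -0.6] op 0.016 gf 29.99825209379196
shift [-0.0605  0.5108  0.002 ] turn 0.0007 mm [-48.4 408.6   1.6] deg 0.07
```

Emit:
send_rows --deltas '[[[-0.006, 0.05, 0], 0], [[-0.012, 0.1, 0], 0], [[-0.018, 0.15, 0], 0], [[-0.024, 0.2, 0], 0], [[-0.03, 0.25, 0], 0]]'

```text
clock: 10.48
tool_pos: [0.5307, 0.1149, 0.1417]
orientation: [180.0, 0.0, -172.0]
force: [1.0, -1.1, -0.5]
opening: 0.0156
gripper_force: 30.0
```

Emit:
send_rows --deltas '[[[-0.006, 0.05, 0], 0], [[-0.012, 0.1, 0], 0], [[-0.018, 0.15, 0], 0], [[-0.024, 0.19, 0], 0], [[-0.028, 0.21, 0], 0]]'

```text
clock: 10.9
tool_pos: [0.53, 0.2863, 0.1415]
orientation: [180.0, 0.1, -171.9]
force: [0.6, 0.3, 0.6]
opening: 0.0155
gripper_force: 30.0
```

```bash
python3 d.py .5254 .3243 .11 8
```

```text
t 10.9 pos [0.53   0.2863 0.1415] [ 1.7996e+02  7.0000e-02 -1.7188e+02] F [0.6 0.3 0.6] op 0.0155 gf 29.99993920326233
shift [-0.001   0.0478  0.0394] turn 0.0013 mm [-0.8 38.3 31.5] deg 0.12
```

Emit:
send_rows --deltas '[[[-0.001, 0.022, 0], 0], [[-0.001, 0.04, 0.005], 0], [[-0.001, 0.042, 0.02], 0], [[-0.001, 0.042, 0.035], 0], [[-0.001, 0.042, 0.045], 0]]'

```text
clock: 11.32
tool_pos: [0.5255, 0.3147, 0.1035]
orientation: [-179.9, -0.1, -172.1]
force: [0.7, -0.3, -0.5]
opening: 0.0158
gripper_force: 30.0
```

```bash
python3 d.py .5254 .3243 .073 8
python3 - <<'E'
from h import *
s=ctrl.snapshot("side")
cv2.imwrite("pics/s3.png",cv2.resize(s["color"][:,:,::-1][210:350,170:350],(774,602)[:2] if 0 else (770,599),interpolation=cv2.INTER_CUBIC))
E
```

```text
t 11.32 pos [0.5255 0.3147 0.1035] [-1.7994e+02 -1.0000e-01 -1.7209e+02] F [ 0.7 -0.3 -0.5] op 0.0158 gf 29.999811351299286
shift [-0.0015  0.0119  0.0381] turn -0.001 mm [-1.2  9.5 30.5] deg -0.09
```

View pics/s3.png

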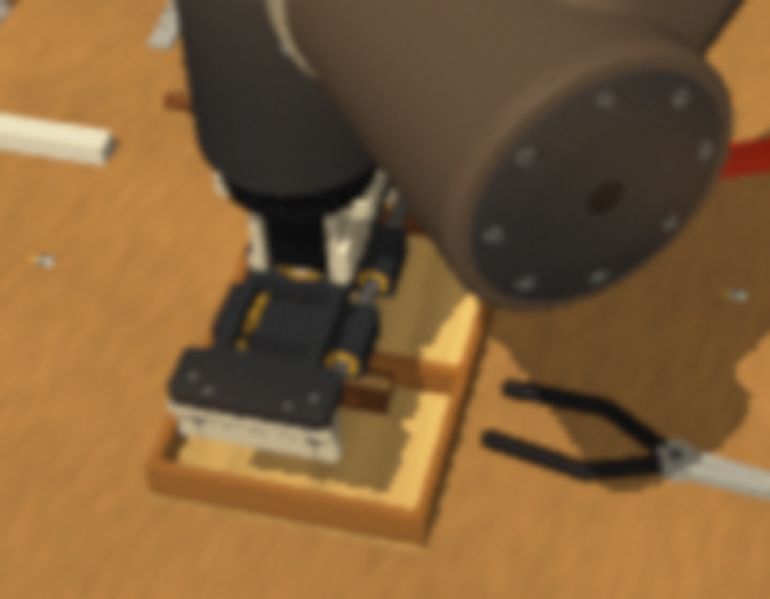

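The bar at (365,395) is over the narrow compartment, between the divider and the near wall. I lower it there.

Emit:
send_rows --deltas '[[[-0.001, 0.01, 0.008], 0], [[-0.001, 0.01, 0.016], 0], [[-0.001, 0.01, 0.024], 0], [[-0.001, 0.01, 0.032], 0], [[-0.001, 0.01, 0.036], 0]]'

```text
clock: 11.78
tool_pos: [0.5256, 0.3234, 0.0755]
orientation: [-180.0, -0.0, -172.1]
force: [-0.1, 0.1, 0.3]
opening: 0.0157
gripper_force: 30.0
```

```bash
python3 d.py .5254 .3243 .0725 8
```

```text
t 11.78 pos [0.5256 0.3234 0.0755] [-1.7997e+02 -5.0000e-02 -1.7206e+02] F [-0.1  0.1  0.3] op 0.0157 gf 29.99996155500412
shift [0.0001 0.0012 0.0038] turn -0.0007 mm [0.1 1.  3. ] deg -0.06
```

Emit:
send_rows --deltas '[[[0, 0, 0.002], 0], [[0, 0, 0.003], 0], [[0, 0, 0.003], 0], [[0, 0, 0.003], 0], [[0, 0, 0.003], 0]]'

```text
clock: 12.2
tool_pos: [0.5261, 0.324, 0.0745]
orientation: [180.0, 0.0, -172.0]
force: [-0.1, 0.1, 0.3]
opening: 0.0161
gripper_force: 30.0
```

Emit:
send_rows --deltas '[[[0, 0, 0], 0], [[0, 0, 0], 0], [[0, 0, 0], 0], [[0, 0, -0.01], 0], [[0, 0, -0.04], 0]]' --gripper 0.4

```text
clock: 12.62
tool_pos: [0.5244, 0.3224, 0.1037]
orientation: [-179.8, -0.3, -172.1]
force: [0.7, 0.3, 0.0]
opening: 0.0349
gripper_force: 0.0
```

Emit:
send_rows --deltas '[[[0, 0, -0.04], 0], [[0, 0, -0.07], 0], [[0, 0, -0.07], 0], [[0, 0, -0.07], 0], [[0, 0, -0.07], 0]]'

```text
clock: 13.03
tool_pos: [0.5256, 0.3237, 0.1623]
orientation: [180.0, 0.0, -172.1]
force: [0.9, 0.4, -0.1]
opening: 0.0353
gripper_force: 0.0
```

```bash
python3 d.py .6385 -.0115 .15 27.6
```

```text
t 13.03 pos [0.5256 0.3237 0.1623] [ 179.98    0.   -172.05] F [ 0.9  0.4 -0.1] op 0.0353 gf 0.0
shift [-0.0818 -0.4344  0.0154] turn -0.2184 mm [ -65.4 -347.6   12.3] deg -19.65
```

Emit:
send_rows --deltas '[[[-0.006, -0.03, 0], -0.05], [[-0.014, -0.075, 0], -0.1], [[-0.024, -0.125, 0], -0.15], [[-0.033, -0.175, 0], -0.2], [[-0.042, -0.225, 0], -0.218]]' --gripper 0.6

```text
clock: 13.45
tool_pos: [0.5837, 0.1484, 0.1609]
orientation: [-180.0, -0.1, -152.1]
force: [0.8, 0.2, -0.5]
opening: 0.0519
gripper_force: 0.0
```

```bash
python3 d.py .6385 -.0112 .12 27.6
python3 - <<'E'
from fit import *
s=ctrl.snapshot("side")
for b in ctrl.cut_out(s,"bar_a"):
    ys,xs=np.nonzero(b["pixels"]);print(b["conf"],len(xs),xs.mean(),ys.mean(),ray(s,[xs.mean(),ys.mean()],.015)[0].round(4))
E
```

```text
t 13.45 pos [0.5837 0.1484 0.1609] [-1.8000e+02 -1.4000e-01 -1.5211e+02] F [ 0.8  0.2 -0.5] op 0.0519 gf 0.0
shift [ 0.0328 -0.2084  0.0511] turn 0.0032 mm [  26.2 -166.7   40.9] deg 0.29
0.9 298 243.3758389261745 310.4563758389262 [0.526  0.3231 0.015 ]
0.82 233 178.30901287553647 241.54935622317598 [0.7941 0.1758 0.015 ]
0.77 257 343.2801556420234 246.44747081712063 [0.3616 0.0352 0.015 ]
0.52 190 294.5 201.23684210526315 [ 0.5542 -0.1098  0.015 ]
```

Emit:
send_rows --deltas '[[[0.008, -0.05, 0], 0.003], [[0.016, -0.1, 0], 0.003], [[0.024, -0.15, 0.01], 0.003], [[0.03, -0.185, 0.025], 0.003], [[0.032, -0.2, 0.04], 0.003]]'

```text
clock: 13.97
tool_pos: [0.6356, -0.0066, 0.1287]
orientation: [180.0, -0.1, -152.8]
force: [-0.1, 0.2, -0.3]
opening: 0.0524
gripper_force: 0.0
```

Emit:
send_rows --deltas '[[[0, 0, 0.005], 0], [[0, 0, 0.01], 0], [[0, 0, 0.01], 0], [[0, 0, 0.01], 0], [[0, 0, 0.01], 0]]'

```text
clock: 14.38
tool_pos: [0.6356, -0.0021, 0.1226]
orientation: [-180.0, 0.0, -152.6]
force: [-0.3, -0.2, 0.1]
opening: 0.0524
gripper_force: 0.0
```

```bash
python3 d.py .6385 -.0112 .0675 27.6
```

```text
t 14.38 pos [ 0.6356 -0.0021  0.1226] [-1.7999e+02  4.0000e-02 -1.5259e+02] F [-0.3 -0.2  0.1] op 0.0524 gf 0.0
shift [ 0.002  -0.0118  0.0689] turn -0.0021 mm [ 1.6 -9.4 55.1] deg -0.19
```

Emit:
send_rows --deltas '[[[0.002, -0.01, 0.015], 0], [[0.002, -0.012, 0.03], 0], [[0.002, -0.012, 0.045], 0], [[0.002, -0.012, 0.058], 0], [[0.002, -0.012, 0.063], 0]]'

```text
clock: 14.8
tool_pos: [0.6372, -0.0129, 0.069]
orientation: [179.9, -0.2, -152.7]
force: [-0.9, 0.3, 0.8]
opening: 0.0525
gripper_force: 0.0
```

```bash
python3 d.py .6385 -.0112 .0675 27.6
```

```text
t 14.8 pos [ 0.6372 -0.0129  0.069 ] [ 179.94   -0.19 -152.72] F [-0.9  0.3  0.8] op 0.0525 gf 0.0
shift [-0.0025  0.0012  0.0019] turn -0.0035 mm [-2.   0.9  1.5] deg -0.32
```

Emit:
send_rows --deltas '[[[0, 0, 0.003], 0], [[0, 0, 0.003], 0], [[0, 0, 0.003], 0], [[0, 0, 0.003], 0], [[0, 0, 0.003], 0]]' --gripper 0

```text
clock: 15.22
tool_pos: [0.6388, -0.0126, 0.0699]
orientation: [-180.0, 0.1, -152.7]
force: [0.2, -0.0, 0.2]
opening: 0.025
gripper_force: 0.0
```

Emit:
send_rows --deltas '[[[0, 0, 0], 0], [[0, 0, 0], 0], [[0, 0, 0], 0], [[0, 0, 0], 0], [[0, 0, 0], 0]]'

```text
clock: 15.63
tool_pos: [0.6387, -0.0126, 0.0698]
orientation: [-180.0, 0.0, -152.7]
force: [-0.9, 1.7, 5.6]
opening: 0.0154
gripper_force: 30.0
```

```bash
python3 d.py .6385 -.0112 .0675 27.6
```

```text
t 15.63 pos [ 0.6387 -0.0126  0.0698] [-1.7999e+02  4.0000e-02 -1.5267e+02] F [-0.9  1.7  5.6] op 0.0154 gf 30.000856518745422
shift [-0.0006  0.0017  0.0029] turn -0.0031 mm [-0.5  1.4  2.3] deg -0.27
```

Emit:
send_rows --deltas '[[[0, 0, -0.015], 0], [[0, 0, -0.04], 0], [[0, 0, -0.07], 0], [[0, 0, -0.085], 0], [[0, 0, -0.085], 0]]'

```text
clock: 16.05
tool_pos: [0.6402, -0.0125, 0.1412]
orientation: [-179.9, 0.3, -152.7]
force: [1.0, -0.1, 1.3]
opening: 0.0156
gripper_force: 30.0
```

```bash
python3 d.py .5387 -.2612 .135 -11.15
```

```text
t 16.05 pos [ 0.6402 -0.0125  0.1412] [-179.9     0.31 -152.66] F [ 1.  -0.1  1.3] op 0.0156 gf 29.999975860118866
shift [ 0.2555 -0.2179  0.0078] turn 0.4277 mm [ 204.4 -174.3    6.2] deg 38.49
```

Emit:
send_rows --deltas '[[[0.02, -0.017, 0], 0.06], [[0.06, -0.05, 0], 0.14], [[0.1, -0.085, 0], 0.22], [[0.14, -0.12, 0], 0.3], [[0.18, -0.153, 0], 0.37]]'

```text
clock: 16.47
tool_pos: [0.5661, -0.1874, 0.1369]
orientation: [180.0, -0.0, 173.7]
force: [0.4, -0.4, 0.0]
opening: 0.0156
gripper_force: 30.0
```

```bash
python3 d.py .5387 -.2612 .125 -11.15
```

```text
t 16.47 pos [ 0.5661 -0.1874  0.1369] [ 1.7999e+02 -3.0000e-02  1.7369e+02] F [ 0.4 -0.4  0. ] op 0.0156 gf 29.996410310268402
shift [ 0.0239 -0.0955  0.0149] turn 0.0537 mm [ 19.1 -76.4  11.9] deg 4.84
```

Emit:
send_rows --deltas '[[[0.01, -0.035, 0], 0.03], [[0.018, -0.065, 0], 0.053], [[0.021, -0.083, 0], 0.053], [[0.023, -0.091, 0.005], 0.053], [[0.023, -0.092, 0.01], 0.053]]'

```text
clock: 16.88
tool_pos: [0.5405, -0.2585, 0.1288]
orientation: [180.0, -0.0, 169.1]
force: [0.2, 0.5, -0.1]
opening: 0.0156
gripper_force: 30.0
```

Emit:
send_rows --deltas '[[[0, 0, 0.005], 0], [[0, 0, 0.01], 0], [[0, 0, 0.02], 0], [[0, 0, 0.025], 0], [[0, 0, 0.025], 0]]'

```text
clock: 17.3
tool_pos: [0.5408, -0.2565, 0.1078]
orientation: [180.0, -0.1, 169.3]
force: [0.4, 0.3, -0.7]
opening: 0.0158
gripper_force: 30.0
```

```bash
python3 d.py .5387 -.2612 .088 -11.15
```

```text
t 17.3 pos [ 0.5408 -0.2565  0.1078] [ 1.7999e+02 -1.4000e-01  1.6929e+02] F [ 0.4  0.3 -0.7] op 0.0158 gf 29.99986320734024
shift [ 0.0015 -0.0062  0.0247] turn 0.0049 mm [ 1.2 -5.  19.8] deg 0.44
```

Emit:
send_rows --deltas '[[[0.0015, -0.006, 0.005], 0.005], [[0.0015, -0.006, 0.01], 0.005], [[0.0015, -0.006, 0.015], 0.005], [[0.0015, -0.006, 0.02], 0.005], [[0.0015, -0.006, 0.022], 0.005]]'

```text
clock: 17.72
tool_pos: [0.5389, -0.2619, 0.091]
orientation: [180.0, -0.0, 168.8]
force: [-1.0, 0.1, -0.1]
opening: 0.016
gripper_force: 30.0
```

Emit:
send_rows --deltas '[[[0, 0, 0.001], 0], [[0, 0, 0.002], 0], [[0, 0, 0.003], 0], [[0, 0, 0.004], 0], [[0, 0, 0.005], 0]]'

```text
clock: 18.13
tool_pos: [0.5393, -0.2619, 0.0878]
orientation: [-180.0, 0.0, 168.8]
force: [0.2, 0.4, 0.4]
opening: 0.0163
gripper_force: 30.0
```

```bash
python3 d.py .5387 -.2612 .088 -11.15
```

```text
t 18.13 pos [ 0.5393 -0.2619  0.0878] [-1.8000e+02  2.0000e-02  1.6879e+02] F [0.2 0.4 0.4] op 0.0163 gf 29.99975234270096
shift [ 0.0009  0.0007 -0.0002] turn -0.0006 mm [ 0.7  0.6 -0.2] deg -0.06
```

Emit:
send_rows --deltas '[[[0, 0, 0.001], 0], [[0, 0, 0.002], 0], [[0, 0, 0.002], 0], [[0, 0, 0.002], 0], [[0, 0, 0.002], 0]]'

```text
clock: 18.55
tool_pos: [0.5393, -0.2619, 0.0877]
orientation: [-180.0, 0.0, 168.8]
force: [-4.0, 3.0, 12.6]
opening: 0.0159
gripper_force: 30.0
```

```bash
python3 d.py .5387 -.2612 .088 -11.15
```

```text
t 18.55 pos [ 0.5393 -0.2619  0.0877] [-1.7998e+02  5.0000e-02  1.6882e+02] F [-4.   3.  12.6] op 0.0159 gf 30.0034162402153
shift [ 0.0009  0.0008 -0.0004] turn -0.0004 mm [ 0.8  0.6 -0.3] deg -0.03
```

It stops on the end blocks (12.6 N at z = 0.0877), so this bar is over length. I pause, then lift and take it to the wide compartment.

Emit:
send_rows --deltas '[[[0, 0, 0], 0], [[0, 0, 0], 0], [[0, 0, 0], 0], [[0, 0, -0.02], 0], [[0, 0, -0.05], 0]]'

```text
clock: 18.97
tool_pos: [0.5378, -0.2615, 0.1246]
orientation: [180.0, -0.2, 168.8]
force: [0.8, 0.3, -0.3]
opening: 0.0157
gripper_force: 30.0
```

```bash
python3 d.py .5399 .2213 .14 8
```

```text
t 18.97 pos [ 0.5378 -0.2615  0.1246] [179.99  -0.25 168.77] F [ 0.8  0.3 -0.3] op 0.0157 gf 29.999966025352478
shift [ 0.1149  0.5925 -0.0192] turn -0.2137 mm [ 92.  474.  -15.4] deg -19.23
```

Emit:
send_rows --deltas '[[[0.006, 0.025, -0.01], -0.03], [[0.013, 0.065, -0.02], -0.08], [[0.022, 0.113, -0.02], -0.12], [[0.031, 0.162, -0.02], -0.16], [[0.041, 0.211, -0.02], -0.213]]'

```text
clock: 19.38
tool_pos: [0.5398, -0.0886, 0.1426]
orientation: [180.0, 0.1, -171.9]
force: [1.4, 0.6, -0.6]
opening: 0.0159
gripper_force: 30.0
```

```bash
python3 d.py .5399 .2213 .14 8
```

```text
t 19.38 pos [ 0.5398 -0.0886  0.1426] [ 1.8000e+02  6.0000e-02 -1.7193e+02] F [ 1.4  0.6 -0.6] op 0.0159 gf 29.998236894607544
shift [-0.0545  0.3835  0.0032] turn 0.0007 mm [-43.6 306.8   2.6] deg 0.07
```

Emit:
send_rows --deltas '[[[-0.007, 0.05, 0], 0], [[-0.014, 0.1, 0], 0], [[-0.021, 0.15, 0], 0], [[-0.028, 0.2, 0], 0], [[-0.035, 0.25, 0], 0]]'

```text
clock: 19.8
tool_pos: [0.5396, 0.1141, 0.1425]
orientation: [180.0, 0.0, -172.0]
force: [1.6, -0.0, -0.2]
opening: 0.016
gripper_force: 30.0
```

Emit:
send_rows --deltas '[[[-0.006, 0.045, 0], 0], [[-0.013, 0.08, 0], 0], [[-0.018, 0.105, 0], 0], [[-0.018, 0.11, 0], 0], [[-0.018, 0.11, 0], 0]]'

```text
clock: 20.22
tool_pos: [0.5418, 0.2026, 0.142]
orientation: [180.0, 0.0, -171.9]
force: [-0.0, -0.2, 1.2]
opening: 0.0154
gripper_force: 30.0
```

```bash
python3 d.py .5399 .2213 .1 8
```

```text
t 20.22 pos [0.5418 0.2026 0.142 ] [ 179.99    0.   -171.92] F [-0.  -0.2  1.2] op 0.0154 gf 29.999930262565613
shift [-0.0009  0.0235  0.0525] turn 0.0009 mm [-0.7 18.8 42. ] deg 0.08
```

Emit:
send_rows --deltas '[[[-0.001, 0.01, 0], 0], [[-0.001, 0.02, 0.01], 0], [[-0.001, 0.023, 0.025], 0], [[-0.001, 0.023, 0.04], 0], [[-0.001, 0.023, 0.05], 0]]'

```text
clock: 20.63
tool_pos: [0.5397, 0.2189, 0.1007]
orientation: [-180.0, -0.1, -172.1]
force: [-0.5, -0.4, -0.7]
opening: 0.0157
gripper_force: 30.0
```

Emit:
send_rows --deltas '[[[0, 0, 0.006], 0], [[0, 0, 0.012], 0], [[0, 0, 0.018], 0], [[0, 0, 0.024], 0], [[0, 0, 0.026], 0]]'

```text
clock: 21.05
tool_pos: [0.5401, 0.2193, 0.0808]
orientation: [-180.0, -0.0, -172.1]
force: [-0.3, -0.6, -0.2]
opening: 0.0155
gripper_force: 30.0
```

```bash
python3 d.py .5399 .2213 .0755 8
```

```text
t 21.05 pos [0.5401 0.2193 0.0808] [-1.7999e+02 -2.0000e-02 -1.7206e+02] F [-0.3 -0.6 -0.2] op 0.0155 gf 29.999937415122986
shift [-0.0001  0.0025  0.0066] turn -0.0006 mm [-0.1  2.   5.3] deg -0.06
```

Emit:
send_rows --deltas '[[[0, 0, 0.003], 0], [[0, 0, 0.005], 0], [[0, 0, 0.006], 0], [[0, 0, 0.006], 0], [[0, 0, 0.006], 0]]'

```text
clock: 21.47
tool_pos: [0.5403, 0.2196, 0.0767]
orientation: [180.0, 0.0, -172.0]
force: [0.2, 0.3, 0.4]
opening: 0.0157
gripper_force: 30.0
```

Emit:
send_rows --deltas '[[[0, 0, 0], 0], [[0, 0, 0], 0], [[0, 0, 0], 0], [[0, 0, -0.01], 0], [[0, 0, -0.04], 0]]' --gripper 0.4

```text
clock: 21.88
tool_pos: [0.5386, 0.2183, 0.1063]
orientation: [-179.8, -0.3, -172.1]
force: [0.3, 1.0, -0.2]
opening: 0.0343
gripper_force: 0.0
```

Emit:
send_rows --deltas '[[[0, 0, -0.05], 0], [[0, 0, -0.1], 0], [[0, 0, -0.15], 0], [[0, 0, -0.15], 0], [[0, 0, -0.15], 0]]'

```text
clock: 22.3
tool_pos: [0.5412, 0.2202, 0.2324]
orientation: [179.8, 0.3, -172.0]
force: [0.2, -0.2, -1.1]
opening: 0.0349
gripper_force: 0.0
```

Emit:
send_rows --deltas '[[[0, -0.05, 0], 0], [[0, -0.1, 0], 0], [[0, -0.15, 0], 0], [[0, -0.2, 0], 0], [[0, -0.22, 0], 0]]'

```text
clock: 22.72
tool_pos: [0.5637, 0.0414, 0.2277]
orientation: [-180.0, -0.1, -172.1]
force: [-0.6, 0.3, -0.6]
opening: 0.0353
gripper_force: 0.0
```

```bash
python3 d.py .54 .22 .28 8
python3 - <<'E'
from h import *
s=ctrl.snapshot("side")
cv2.imwrite("pics/s4.png",cv2.resize(s["color"][:,:,::-1][210:350,170:350],(770,599),interpolation=cv2.INTER_CUBIC))
E
```

```text
t 22.72 pos [0.5637 0.0414 0.2277] [-1.7996e+02 -1.4000e-01 -1.7214e+02] F [-0.6  0.3 -0.6] op 0.0353 gf 0.0
shift [-0.0012  0.2252 -0.0654] turn -0.0016 mm [ -1.  180.2 -52.3] deg -0.14
```

View pics/s4.png

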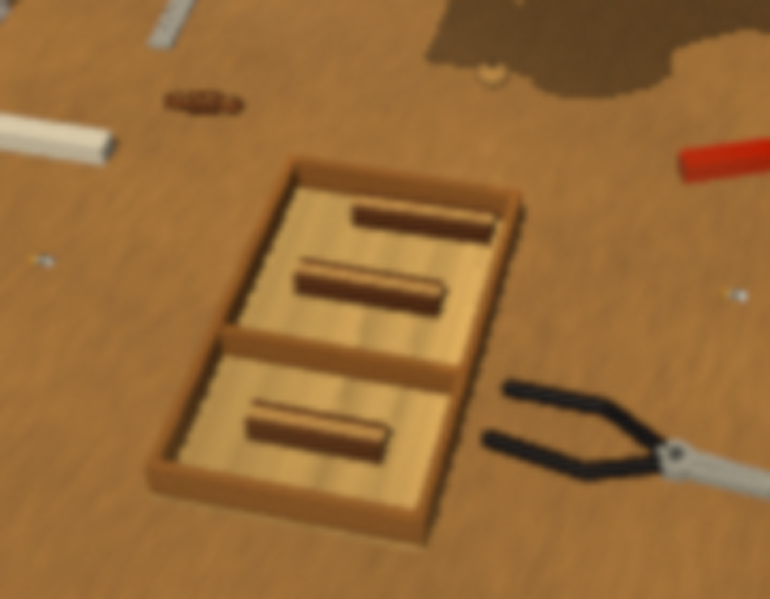

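The picture shows the short bar flat in the narrow compartment (315,432) and the long one flat in the wide compartment (370,287). The extra bar at (425,220) lies along the outer wall. I'll hand the job in.

```bash
python3 -c "
from plant import ctrl
print(ctrl.close_job())"
```

```text
the job is handed in; nothing more can be done
None
```

The job is handed in: the near bar dropped to the slot's floor and now lies flat in the narrow compartment, and the far bar stayed up on the end blocks and lies flat in the wide one; I saw this in the last picture, but no verdict came back.

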